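# Plug the guard interlock tongue key into its switch

## Task

The tongue key of the machine guard is parked in its steel dock with only the tongue sticking out. Draw it right out of the dock by the tongue, put it down on the bench and let go, then take it again by its handle and push the tongue straight into the slot of the interlock switch until it is fully home, and let go. The switch head may be clamped a little left or right on its foot, so look or feel for the slot; leave the other things on the bench where they are.

Things in the scene. Friction and masses are not known exactly. Their poses are not given: they have to be found in the camera images.
- tongue_key: Loose key, 122 mm long, 0.14 to 0.28 kg: black block handle 60 (x) x 34 (y) x 60 (z) mm, flat steel tongue out of its front. Origin: centre of the handle's underside; +x to the tongue, z up. Starts standing in the dock, tongue out of its open front, and stands by itself on the bench.
- tongue_tip (a point): Middle of the tongue's tip, at x = 92, z = 28 mm in the key's frame. The tongue is 30 mm wide (y), 6 mm thick, level, and runs from the handle's front (x = 30 mm) to this tip, whose two corners are cut off 6 mm at 45 degrees. Axes as the key's.
- dock: Fixed dark steel U on the bench, 62 mm high, open on top and at its front, no floor: the key slides out along the bench. Origin: on the bench under the parked handle's middle; -x is the way out, z up. Walls from x = -34 to +39 mm, 40 mm apart inside (too tight for fingers beside the handle), 54 mm outside, 86 mm over 4 mm thick flanges.
- switch: Fixed foot of the switch: plate 120 x 110 x 8 mm with a 12 mm high rail along y. Origin: centre of its underside; the slot faces -x, the tongue goes in along +x. The grey head clamped on the rail is 70 mm long (x = -35 to 35), 60 mm wide, z = 20 to 78 mm, and sits up to 8 mm to either side (y) of the foot's centre; this offset is not measured. It does not yield to pushes under 80 N.
- slot_nominal (a point): Middle of the slot's mouth if the head sat central on its foot (fixed to the foot; x = -35, z = 50 mm in its frame). The real slot is up to 8 mm off along y, else the same: 33.5 mm wide, 10.5 mm high, level. Flared lips reach 7 mm out of the mouth, widening it 6 mm on each side and 5 mm above and below; a lip that is struck pushes the tongue towards the slot.
- cam (a joint): Cam slide inside the switch, m: the tip meets it 43 mm inside the mouth; 0 = out, 0.012 = at its stop, tongue fully home (tip 55 mm inside the mouth, key origin at x = -72 mm in the switch's frame). It drags with about 6 N and stays where it is pushed.
- strap: Bystander: slotted steel clamping strap 36 x 100 x 16 mm lying on the bench between the dock and the switch, towards the back.
- wood_block: Bystander: pine block 50 x 160 x 45 mm lying at the front right of the bench.
- tee_bolt: Bystander: T-bolt with nut, 127 mm long, lying near the right edge of the bench.
Not all that is in view belongs to the job. Several things have the shape of the tongue_key; the one meant has the colours described above.

How it is judged:
By the outcome, as a careful person would: the job done as asked, in the order asked, and still so for the second after the job is handed in, with the robot touching nothing.
It also fails if it takes over 67 s, if anything falls off the work surface, if the arm or the gripper's body presses on something with over 40 N, if the wrist force passes 120 N, or if a joint passes its speed limit or range.

## Robot

A 7-joint arm with a two-finger parallel gripper is mounted at the origin on the work surface; the furniture and walls round the work are solid. World frame = base frame: x ahead of the robot, y to its left, z up, the work surface at z = 0. Lengths are in m, angles in degrees, forces in N, time in s.
With the tool pointing down it reaches from about 0.425 to 0.875 m from the base axis. Payload 4.7 kg.
Tool frame: the origin (TCP) lies at the very end of the fingers, on their centre line; the grasp point (between the pads) lies 19 mm behind it; z points along the fingers, y is the line along which they close (so a half turn about z gives the same grasp; the last joint's range is limited). The gripper opens to 87 mm and grips with 3 to 60 N. Pads are 19 mm wide; open, the fingers measure 117 mm over their backs; the gripper's body (75 mm by 190 mm) begins 51 mm behind the grasp point.
Start: joints at [71.454, 18.392, -4.016, 83.108, 1.295, 78.541, -3.26], TCP at [0.215, -0.613, 0.223] pointing down, gripper open.
Joint ranges: [-163.93, 163.93], [-17.29, 119.83], [-79.2, 71.16], [3.27, 140.29], [-89.18, 269.18], [5.43, 117.66], [-154.24, 154.24]. Speed limits (degrees/s): [147.25, 147.25, 180, 180, 180, 180, 180].

## Interface

Orientations are given as [roll, pitch, yaw] about the fixed x, y, z axes, in that order (R = Rz(yaw) Ry(pitch) Rx(roll)).
In Python, from cell import get_obs, eyes, env gives the robot as it stands.
- The arm moves only by the tool servo_tool, never from a script. Its argument "series" is a list that holds one entry, the list of rows, each a list of 7 numbers: the shift along the tool's x, y, z in units of 300 mm (1.0 is 300 mm), then the turn, a rotation vector about the tool's x, y, z in units of pi rad (1.0 is pi rad), then the opening, from 0 (shut) to 1 (fully open). In form: [[[tx, ty, tz, wx, wy, wz, gripper], ...]]. A call has 1 to 12 rows; each row is the pose to reach, as a shift and turn from the pose commanded when the call began, along the tool's axes at that moment, turning the shorter way round; what a row does not reach only later rows make up. A row lasts 1/12 s, in which the tool goes at most 41.7 mm and 7.16 degrees, less where a joint would pass 70% of its speed; a pose out of reach is approached as far as the arm can. A call with a number of a shift or a turn outside -1 to 1 is refused whole. A call with a gripper value outside its range is refused whole. The fingers move at their own pace and stop on an object; "grip_force" is the grip in N (left out, the last holds). Time passes only in rows, so rows that repeat a pose let the fingers close. It gives the time, the measured TCP pose, the force, the opening and the grip force at its end, in the units of the state.
- get_obs(): the state, without advancing time (a new reading comes with each control period).
- eyes.read_camera(name): name is "scene" or "top" or "wrist"; returns a dict with "frame" (400x640x3 uint8, red, green, blue), "depth" (400x640 float32, m along the optical axis (not along the pixel's ray), 0 where there is no reading), "fx", "fy", "cx", "cy" (pixels), "origin" and "rotation" of the camera in the world; the wrist camera has in their place "mount" (4x4, takes a point from camera to tool coordinates, whose origin is the TCP and whose axes are the flange's). Camera axes: x right, y down, z forward; pixel columns grow to the right and rows downward; lengths in m; the calibration is good to about 2 mm. A picture is of the moment at which its call begins: read the wrist's pose just before it.
- env.sign_off(): hands the job in; it is judged then, once.
The state is a dict: "time_s": time; "qpos": joint angles; "joint_velocities": joint speeds; "effort": joint torques, N m; "tool_pos": TCP position; "tool_rot": TCP orientation; "force": force on the tool from outside, world axes, zero at the start; "wrist_torque": the same for the moment, N m; "grip_width": finger opening in m; "grasp_force": force on a finger pad.
Only numpy, scipy, OpenCV 4.12 (cv2) and the standard library are available. Lean on these libraries where they do the work, as an engineer would, in place of code of your own. Each camera call takes 0.05 s, during which the arm holds its last target. There are 200 camera calls.

## Working session

There is one attempt and no reset: what is moved stays moved. The work goes in short steps, Python scripts to look and compute and a tool call to move; the robot and the scene stay as the last step left them, time stands still between calls to the robot, and variables do not carry over. Pictures are saved under pics/ and viewed, at most 10 in all, crops included, and the job is handed in when it is done.

Besides the shell and the picture viewer there is one more tool, called after "Emit:" in YAML: its name, and indented under it one key for each argument. servo_tool: Moves the arm, as the interface text tells. Shifts and turns lie within -1 to 1; 1 stands for 300 mm of shift or pi rad of turn. Its arguments: {"type":"object","properties":{"series":{"type":"array"},"grip_force":{"type":"number"}},"required":["series"]}

```bash
mkdir -p pics; ls
cat > h.py <<'E'
import numpy as np, cv2
from cell import get_obs, eyes, env
def shot(n,f):
    o=get_obs(); c=eyes.read_camera(n)
    cv2.imwrite(f'pics/{f}.png',c['frame'][:,:,::-1]); np.savez(f'pics/{f}.npz',pos=o['tool_pos'],rot=o['tool_rot'],**c); return c
def world(c):
    d=c['depth'];v,u=np.mgrid[:400,:640]
    P=np.stack([(u-c['cx'])/c['fx']*d,(v-c['cy'])/c['fy']*d,d],-1)
    return P@np.array(c['rotation']).T+np.array(c['origin'])
E
python3 - <<'E'
from h import *
print(get_obs())
for n in('scene','top'):
    c=shot(n,n+'0'); print(c['origin'],c['rotation'],c['fx'])
E
```

```text
pics
{'time_s': 0.0, 'qpos': array([71.45187389, 18.4380494 , -4.01445585, 83.17489527,  1.2957382 ,
       78.54223711, -3.25936564]), 'joint_velocities': array([ 0.04344262,  0.05204355,  0.05954301,  0.08342064, -0.07607791,
        0.02217327,  0.07165116]), 'effort': array([-1.91778163e-04, -4.91289461e+01, -4.03922852e-01, -3.12528849e+01,
       -6.40218286e-02,  4.39026486e-02,  1.86454999e-04]), 'tool_pos': array([ 0.21518304, -0.61275191,  0.2214729 ]), 'tool_rot': array([-1.79890100e+02,  6.92065662e-03,  1.93576431e+01]), 'force': array([-0.24147461, -0.17167196,  0.09833388]), 'wrist_torque': array([ 0.01260931, -0.01557665,  0.00698932]), 'grasp_force': 0.0, 'grip_width': 0.08726300868051348}
[-0.29488434 -0.76907247  0.48701149] [-116.55731128    0.98293773  -61.1955505 ] 485.0634599485575
[ 0.28967738 -0.33969358  1.08800018] [-171.74619611    1.41145045  -90.93255039] 477.2370047909663
```

View images.

View pics/scene0.png

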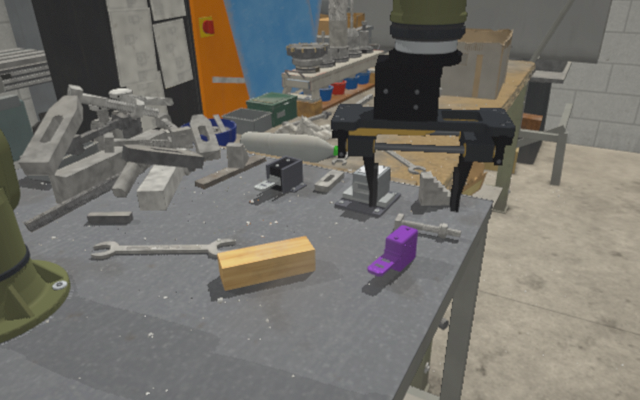

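View pics/top0.png

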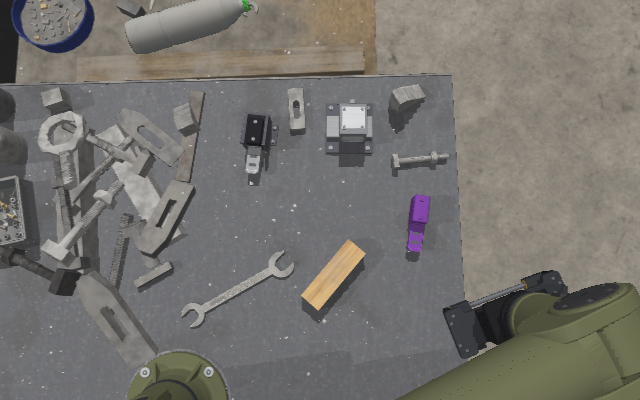

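The scene shows the black key in its dock at about top (255,140), with its tongue pointing down the image to (253,165). The strap is at (296,110). The switch is at (352,120) with its slot side facing down the image. The purple decoy is at (418,222). Next I measure.

```bash
cat >> h.py <<'E'
from scipy.spatial.transform import Rotation as Ro
def load(f):
    z=dict(np.load(f'pics/{f}.npz'))
    if 'rotation' in z and z['rotation'].ndim==1: z['rotation']=Ro.from_euler('xyz',z['rotation'],degrees=True).as_matrix()
    return z
E
python3 - <<'E'
from h import *
c=load('top0');W=world(c)
def roi(n,u0,u1,v0,v1,z0,z1):
    p=W[v0:v1,u0:u1].reshape(-1,3); p=p[(p[:,2]>z0)&(p[:,2]<z1)]
    if len(p)<5: print(n,len(p));return
    r=cv2.minAreaRect((p[:,:2]*1000).astype(np.float32))
    print(n,len(p),'med',np.median(p,0).round(4),'rect',np.round(r[0],1),np.round(r[1],1),round(r[2],2))
print('bench',np.median(W[200:230,300:380].reshape(-1,3),0))
roi('tongue',238,275,140,190,.018,.040)
roi('handle+dock top',230,290,100,160,.05,.075)
roi('switch head',320,385,90,165,.066,.095)
roi('switch plate',310,385,90,165,.004,.014)
roi('rail',310,385,90,165,.0165,.03)
roi('strap',283,308,80,135,.008,.03)
roi('purple',400,440,185,260,.05,.075)
f=c['frame']; big=cv2.resize(f[80:200,225:405],None,fx=4.4,fy=4.4,interpolation=cv2.INTER_CUBIC); cv2.imwrite('pics/crop0.png',big[:,:,::-1])
H=W[80:200,225:405,2]; np.set_printoptions(linewidth=250)
print((W[105:190:3,236:282:2,2]*1000).round().astype(int))
E
```

```text
bench [ 4.07644949e-01 -3.60349733e-01 -2.29542852e-04]
tongue 407 med [ 0.538  -0.1673  0.0308] rect [ 540.1 -176. ] [75.8 55.2] 4.81
handle+dock top 732 med [ 0.5971 -0.1757  0.0598] rect [ 598.2 -175.6] [54.6 74. ] 82.27
switch head 856 med [ 0.6074 -0.3938  0.0787] rect [ 609.4 -394. ] [57.4 70.2] 88.79
switch plate 928 med [ 0.5734 -0.3705  0.0077] rect [ 615.2 -381.3] [168.6 175. ] 83.7
rail 369 med [ 0.6098 -0.3572  0.0198] rect [ 605.1 -388.2] [104.3  59.9] 88.27
strap 542 med [ 0.6581 -0.2651  0.0155] rect [ 657.7 -265.4] [101.   36.1] 3.16
purple 439 med [ 0.4105 -0.5354  0.0593] rect [ 411.2 -536.4] [34.7 59.8] 80.87
[[  -2   -4   -1   -2   -1   -4   -2    1    2    0    2   -1    3    4    1    0    5    2    0   -1    2   -2   -1]
 [1088    1   -3    2   -2   -1    1    0    5   -2    0   -4   -1    2    1    4   -3    0   -2    0   -1   -1   -4]
 [   1    2    2    1    1    0    1    0   -3   -1    1    4    4   -1    3    3   -2   -1   -4   -1    1    3   -1]
 [  -4    0   -1    1    0   63   58   59   63   60   60   61   62   61   62   66   61    0    1    1   -2   -
[... 2258 characters left out ...]
  0    0    0   -1   -2    0    0   -1    0   -3    1    0   -3    2   -1   -4    0   -1    0    2    2    2]
 [   2   -1   -1   -1    2   -2   -6    1   -1    1    0    0    1    0   -5    4    4   -1   -2    1    0   -2    1]
 [  -3    1   -1   -2    0    0   -1    1   -1   -1   -3   -1   -3   -3   -1    1   -1    2    0   -1   -1    0    2]
 [  -2    2   -1    0   -2   -4   -1    8    6    1   -2   -1   -3    2    3    2    0   -5    0    0   -2    0    1]
 [   0   -2   -3    2    0   -2   -1    0   -1    1   -4    1   -1    3    2    4    1   -3    1    1    0   -3   -2]
 [   3   -2    0    3    2    2    1   -1    2    1   -1    0    0    4    3   -4   -3   -1   -3   -2    1   -3   -2]]
```

View pics/crop0.png

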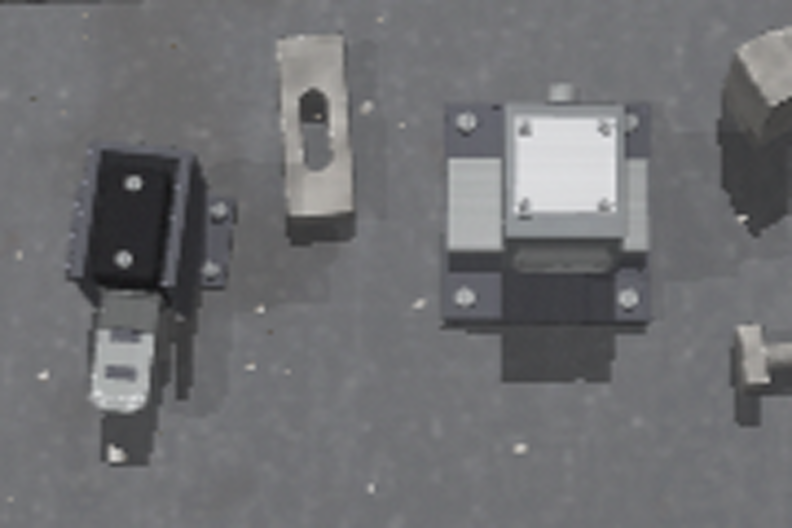

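The numbers match the given sizes. The dock axis is at about -7.7° with its origin near (0.596,-0.175). The switch head is at (0.609,-0.394), yaw about -1.2°. I'll move above the tongue and look with the wrist camera.

```bash
cat >> h.py <<'E'
def plan(x,y,z,yaw):
    o=get_obs(); R=Ro.from_euler('xyz',o['tool_rot'],degrees=True); T=Ro.from_euler('xyz',[180,0,yaw],degrees=True)
    d=np.array([x,y,z])-o['tool_pos']; w=(R.inv()*T).as_rotvec()/np.pi
    print('t',o['time_s'],'pos',o['tool_pos'].round(4),'rot',o['tool_rot'].round(2),'F',o['force'].round(1)); print('shift',(R.inv().apply(d)/.3).round(4),'turn',w.round(4))
E
python3 -c "
from h import *
plan(.53,-.17,.2215,-7.7)"
```

```text
t 0.1 pos [ 0.2152 -0.6128  0.2216] rot [-1.799e+02  1.000e-02  1.936e+01] F [ 0.6 -0.8  0.1]
shift [ 1.4793 -1.0448  0.0019] turn [-0.0005  0.0002  0.1503]
```

Emit:
servo_tool:
  series:
    - [[0.74,-0.522,0,0,0,0.075,1],[0.74,-0.522,0,0,0,0.075,1],[0.74,-0.522,0,0,0,0.075,1],[0.74,-0.522,0,0,0,0.075,1],[0.74,-0.522,0,0,0,0.075,1],[0.74,-0.522,0,0,0,0.075,1],[0.74,-0.522,0,0,0,0.075,1],[0.74,-0.522,0,0,0,0.075,1],[0.74,-0.522,0,0,0,0.075,1]]

```text
time_s: 0.85
tool_pos: [0.3738, -0.3906, 0.2224]
tool_rot: [180.0, 0.0, 6.1]
force: [-0.9, -0.9, -0.9]
grip_width: 0.087
grasp_force: 0.0
```

```bash
python3 -c "
from h import *
plan(.53,-.17,.2215,-7.7)"
```

```text
t 0.85 pos [ 0.3738 -0.3906  0.2224] rot [1.7999e+02 3.0000e-02 6.0600e+00] F [-0.9 -0.9 -0.9]
shift [ 0.5955 -0.6764  0.0027] turn [0.0001 0.0001 0.0765]
```

Emit:
servo_tool:
  series:
    - [[0.596,-0.676,0,0,0,0.0765,1],[0.596,-0.676,0,0,0,0.0765,1],[0.596,-0.676,0,0,0,0.0765,1],[0.596,-0.676,0,0,0,0.0765,1],[0.596,-0.676,0,0,0,0.0765,1],[0.596,-0.676,0,0,0,0.0765,1],[0.596,-0.676,0,0,0,0.0765,1],[0.596,-0.676,0,0,0,0.0765,1],[0.596,-0.676,0,0,0,0.0765,1],[0.596,-0.676,0,0,0,0.0765,1]]

```text
time_s: 1.68
tool_pos: [0.5292, -0.1746, 0.222]
tool_rot: [179.9, 0.1, -8.1]
force: [-0.0, -0.0, -0.4]
grip_width: 0.0872
grasp_force: 0.0
```

```bash
cat >> h.py <<'E'
def wworld(c):
    d=c['depth'];v,u=np.mgrid[:400,:640]
    P=np.stack([(u-c['cx'])/c['fx']*d,(v-c['cy'])/c['fy']*d,d],-1); M=c['mount']
    return (P@M[:3,:3].T+M[:3,3])@Ro.from_euler('xyz',c['rot'],degrees=True).as_matrix().T+c['pos']
E
python3 -c "
from h import *
plan(.534,-.167,.2215,-7.7)
shot('wrist','w1');c=load('w1');print(c['mount'].round(3))
c2=shot('top','t1')
W=wworld(c);np.savez('pics/w1W.npz',W=W)
np.set_printoptions(linewidth=250)
print((W[::20,::24,2]*1000).round().astype(int))"
```

```text
t 1.6833 pos [ 0.5292 -0.1746  0.222 ] rot [ 1.7994e+02  7.0000e-02 -8.0900e+00] F [-0.  -0.  -0.4]
shift [ 0.0121 -0.0272  0.0016] turn [ 0.0004  0.0004 -0.0022]
[[-0.    -0.958 -0.287  0.08 ]
 [ 1.    -0.    -0.001 -0.   ]
 [ 0.001 -0.287  0.958 -0.162]
 [ 0.     0.     0.     1.   ]]
[[-31 -31 -32 -32 -34 -32   1   0  -1   1   1   0   0  -2   0   0  15   0   0   1   0  -1   0   1   0  22  44]
 [-32   0   0   0  -1   0   0   1   0  -1   1   0  -1  -1  -1  -1  16   0  -1   0   1   8  40   1  -1  13  37]
 [ -1  -2   0  -1   0  -1  -1  17   0   0   1   1   1   0  -1   0  -2  -1   0   9   7  65  79  78  78   0   1]
 [  2  -1   1   0   1   0   0  16  -1  -1   0  -2  -2   0   1   0   1  -1  -1  21  21  68  80  80  -1   0   0]
 [ -1  -1   0  -1   1   0  41  15  -1  -1   0   1  63  60  61   0  17  -1   0  20  22  69  79  80   0   0   1]
 [  0   1   0   0   0   0  52  43   2   0  -1  -1  61  59  62   0   0   0   1  20  24  69  77  79   1  -1   0]
 [ -1  -1   0   0  -1   1  78  74  19   0  -1   1  63  60   3   0   1   0  -1   8   8   7  10   0   0  -1  -1]
 [384 126 112  -1   0   1  77  23  
[... 708 characters left out ...]
  -1 300 305 305 305 305 304  56]
 [315 314 314 314 316 314 309 307 307 308 307 308 308 308 307 307 308 307 307 306 306 312 315 314 315 315 314]
 [317 315 316 316 315 316 311 310 309 309 310 309 309 310 309 309 310 309 308 309 310 315 315 316 315 315 314]
 [327 313 315 316 316 315 312 299 284 271   0   0   0   0  -1   7  -1   0 274 291 305 315 316 316 316 316 325]
 [330 326 315 315 316 315 313 302 287  -1  -1   1  -1 321 321 321 320 321 321 320 320 320 320 320 319 321 329]
 [332 329 328 329 328 328 330 328 328 328 328 329 329 328 329 329 328 329 329 329 329 329 328 329 329 329 330]
 [334 333 333 334 334 333 333 334 334 334 334 334 334 333 334 333 334 333 334 334 334 334 333 332 334 335 334]]
```

View pics/w1.png

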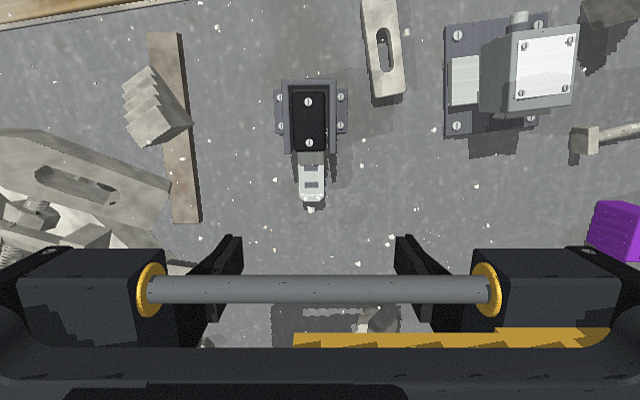

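The wrist picture shows the key in the dock at (308,120) with the tongue at (312,180). The switch is at (530,70). Next I fit the poses from the wrist depth.

Run:
```python
from h import *
W=np.load('pics/w1W.npz')['W']
def roi(n,W,u0,u1,v0,v1,z0,z1):
    p=W[v0:v1,u0:u1].reshape(-1,3); p=p[(p[:,2]>z0)&(p[:,2]<z1)]
    m=np.zeros((300,300),np.uint8) 
    r=cv2.minAreaRect((p[:,:2]*1000).astype(np.float32))
    print(n,len(p),'med',np.median(p,0).round(4),'rect',np.round(r[0],1),np.round(r[1],1),round(r[2],2)); return p
roi('tongue',W,290,335,158,205,.025,.038)
roi('dock',W,275,350,75,160,.055,.068)
h=roi('head',W,480,600,20,120,.073,.085)
roi('rail',W,440,520,20,120,.016,.026)
roi('plate',W,435,620,10,150,.004,.012)
T=world(load('t1'))
roi('tongueT',T,238,275,140,190,.025,.038);roi('dockT',T,230,290,100,160,.054,.070);roi('headT',T,320,385,90,165,.071,.088)
roi('plateT',T,325,376,95,157,.004,.012)
# edge line fits of the head: left/right edges per x-bin
def edges(p,yaw,n):
    a=np.radians(yaw);R=np.array([[np.cos(a),np.sin(a)],[-np.sin(a),np.cos(a)]]);q=p[:,:2]@R.T*1000
    b=np.round(q[:,0]/4); xs=[];lo=[];hi=[]
    for k in np.unique(b):
        s=q[b==k,1]
        if len(s)>5: xs.append(k*4);lo.append(s.min());hi.append(s.max())
    xs=xs[2:-2];lo=lo[2:-2];hi=hi[2:-2]
    fl=np.polyfit(xs,lo,1);fh=np.polyfit(xs,hi,1);print(n,'yaw lo/hi',np.round(yaw+np.degrees([fl[0],fh[0]]),2),'mid',np.median((np.array(lo)+hi)/2).round(1),'width',np.median(np.array(hi)-lo).round(1))
edges(h,-1.2,'head')
p=W[75:160,275:350].reshape(-1,3);edges(p[(p[:,2]>.055)&(p[:,2]<.068)],-7.7,'dock')
p=W[158:205,290:335].reshape(-1,3);edges(p[(p[:,2]>.025)&(p[:,2]<.036)],-7.7,'tongue')
plan(.5345,-.167,.10,-7.7)
```

```text
tongue 1072 med [ 0.5319 -0.1659  0.0309] rect [ 530.6 -165.9] [29.7 50.9] 83.75
dock 3368 med [ 0.6023 -0.1748  0.0604] rect [ 601.  -175.3] [54.1 73.1] 82.29
head 5500 med [ 0.6149 -0.3916  0.0791] rect [ 613.3 -393.4] [61.4 69.9] 88.4
rail 1527 med [ 0.6151 -0.3506  0.0199] rect [ 615.  -349.4] [32.3 69.3] 87.32
plate 4309 med [ 0.64   -0.366   0.0078] rect [ 599.5 -430.2] [209.4 149. ] 82.92
tongueT 309 med [ 0.5295 -0.1651  0.0308] rect [ 530.6 -166.4] [30.5 57.7] 82.7
dockT 304 med [ 0.6006 -0.1667  0.0601] rect [ 594.7 -165.9] [36.  60.5] 82.29
headT 837 med [ 0.608  -0.3939  0.0788] rect [ 609.  -393.8] [57.5 69.1] 88.15
plateT 862 med [ 0.5735 -0.3725  0.0076] rect [ 614.2 -388.5] [115.6 142.7] 88.21
head yaw lo/hi [-1.64 -1.52] mid -380.4 width 60.1
dock yaw lo/hi [-8.71 -7.14] mid -93.2 width 52.8
tongue yaw lo/hi [-6.69 -6.31] mid -93.3 width 28.9
t 1.7833 pos [ 0.529  -0.1749  0.2222] rot [ 1.7994e+02  5.0000e-02 -8.1700e+00] F [ 0.7 -0.3  0.5]
shift [ 0.0147 -0.0289  0.4073] turn [ 0.0003  0.0003 -0.0026]
```

Emit:
servo_tool:
  series:
    - [[0.0058,-0.03,0.1,0,0,-0.0037,1],[0.0058,-0.03,0.2,0,0,-0.0037,1],[0.0058,-0.03,0.3,0,0,-0.0037,1],[0.0058,-0.03,0.4,0,0,-0.0037,1],[0.0058,-0.03,0.5,0,0,-0.0037,1],[0.0058,-0.03,0.55,0,0,-0.0037,1],[0.0058,-0.03,0.55,0,0,-0.0037,1],[0.0058,-0.03,0.55,0,0,-0.0037,1]]

```text
time_s: 2.45
tool_pos: [0.5321, -0.1648, 0.0571]
tool_rot: [180.0, 0.1, -7.4]
force: [1.2, 0.1, 0.5]
grip_width: 0.0872
grasp_force: 0.0
```

Run:
```python
from h import *
plan(.532,-.1663,.010,-7.5)
shot('wrist','w2');c=load('w2');W=wworld(c)
p=W.reshape(-1,3);p=p[(p[:,2]>.026)&(p[:,2]<.036)&(abs(p[:,0]-.53)<.05)&(abs(p[:,1]+.166)<.03)]
r=cv2.minAreaRect((p[:,:2]*1000).astype(np.float32));print(len(p),r,np.median(p,0))
p=W.reshape(-1,3);p=p[(p[:,2]>.056)&(p[:,2]<.066)&(abs(p[:,0]-.6)<.06)&(abs(p[:,1]+.175)<.05)]
r=cv2.minAreaRect((p[:,:2]*1000).astype(np.float32));print(len(p),r,np.median(p,0))
```

```text
t 2.45 pos [ 0.5321 -0.1648  0.0571] rot [ 1.7999e+02  1.0000e-01 -7.3900e+00] F [1.2 0.1 0.5]
shift [0.0007 0.0051 0.157 ] turn [0.     0.0005 0.0006]
3533 ((543.107666015625, -168.22552490234375), (40.38441848754883, 77.9638671875), 83.325927734375) [ 0.53465039 -0.16636746  0.03095514]
13343 ((600.4229736328125, -175.23724365234375), (54.29556655883789, 72.78204345703125), 82.53128051757812) [ 0.60366714 -0.17487722  0.0605317 ]
```

Emit:
servo_tool:
  series:
    - [[0,0.004,0.08,0,0,0,1],[0,0.004,0.14,0,0,0,1],[0,0.004,0.157,0,0,0,1],[0,0.004,0.157,0,0,0,0.6],[0,0.004,0.157,0,0,0,0.45],[0,0.004,0.157,0,0,0,0.4],[0,0.004,0.157,0,0,0,0.36],[0,0.004,0.157,0,0,0,0.33],[0,0.004,0.157,0,0,0,0.25],[0,0.004,0.157,0,0,0,0.15],[0,0.004,0.157,0,0,0,0.1],[0,0.004,0.157,0,0,0,0.1]]
  grip_force: 25

```text
time_s: 3.5
tool_pos: [0.5329, -0.1645, 0.0105]
tool_rot: [180.0, 0.0, -7.2]
force: [0.0, -0.5, 0.4]
grip_width: 0.0347
grasp_force: 0.0
```

Emit:
servo_tool:
  series:
    - [[0,0,0,0,0,0,0],[0,0,0,0,0,0,0],[0,0,0,0,0,0,0],[0,0,0,0,0,0,0],[0,0,0,0,0,0,0],[0,0,0,0,0,0,0]]
  grip_force: 35

```text
time_s: 4.0
tool_pos: [0.5328, -0.1645, 0.0104]
tool_rot: [180.0, 0.0, -7.2]
force: [-0.2, -0.2, 0.2]
grip_width: 0.0296
grasp_force: 34.9
```

Emit:
servo_tool:
  series:
    - [[-0.01,0,0,0,0,0,0],[-0.025,0,0,0,0,0,0],[-0.045,0,0,0,0,0,0],[-0.065,0,0,0,0,0,0],[-0.085,0,0,0,0,0,0],[-0.1,0,0,0,0,0,0]]

```text
time_s: 4.5
tool_pos: [0.5022, -0.1606, 0.0104]
tool_rot: [180.0, 0.0, -7.3]
force: [0.9, -0.3, -0.9]
grip_width: 0.0291
grasp_force: 34.9
```

```bash
cat >> h.py <<'E'
def ktop(f,cx,cy,r=.06,z=.060):
    W=wworld(load(f)).reshape(-1,3);p=W[(abs(W[:,2]-z)<.004)&(abs(W[:,0]-cx)<r)&(abs(W[:,1]-cy)<r)]
    q=cv2.minAreaRect((p[:,:2]*1000).astype(np.float32));print(len(p),np.round(q[0],1),np.round(q[1],1),round(q[2],2))
E
python3 - <<'E'
from h import *
print(get_obs()['force'],get_obs()['grasp_force']);shot('wrist','w3');c=load('w3')
cv2.imwrite('pics/w3c.png',c['frame'][:250,120:520,::-1])
W=wworld(c);
for v in range(20,240,10): print(v,(W[v,300:322:7]*1000).round(0).tolist())
E
```

```text
[ 0.94458497 -0.32812742 -0.9052878 ] 34.94315207004547
20 [[624.0, -167.0, 0.0], [624.0, -170.0, -1.0], [623.0, -174.0, -1.0], [623.0, -177.0, -1.0]]
30 [[620.0, -166.0, 0.0], [619.0, -170.0, 0.0], [619.0, -173.0, 0.0], [618.0, -177.0, 0.0]]
40 [[615.0, -166.0, 1.0], [615.0, -169.0, -2.0], [614.0, -173.0, 1.0], [614.0, -176.0, 0.0]]
50 [[611.0, -165.0, -1.0], [610.0, -168.0, 1.0], [610.0, -172.0, 0.0], [609.0, -175.0, -0.0]]
60 [[606.0, -164.0, -0.0], [606.0, -168.0, -1.0], [605.0, -171.0, 1.0], [605.0, -175.0, -1.0]]
70 [[595.0, -166.0, 58.0], [582.0, -171.0, 173.0], [594.0, -171.0, 59.0], [594.0, -173.0, 59.0]]
80 [[591.0, -166.0, 60.0], [591.0, -168.0, 61.0], [591.0, -170.0, 61.0], [590.0, -173.0, 61.0]]
90 [[588.0, -165.0, 59.0], [588.0, -167.0, 59.0], [588.0, -170.0, 62.0], [587.0, -172.0, 64.0]]
100 [[585.0, -165.0, 59.0], [585.0, -167.0, 59.0], [584.0, -169.0, 63.0], [584.0, -172.0, 62.0]]
110 [[582.0, -164.0, 60.0], [581.0, -167.0, 60.0], [581.0, -169.0, 59.0], [581.0, -171.0, 61.0]]
120 [[578.0, -164.0, 60.0], [578.0, -166.0, 60.0], [578.0, -169.0, 60.0], [577.0, -171.0, 60
[... 371 characters left out ...]
563.0, -169.0, 60.0]]
170 [[561.0, -161.0, 60.0], [561.0, -164.0, 61.0], [560.0, -166.0, 59.0], [560.0, -169.0, 60.0]]
180 [[557.0, -160.0, 59.0], [557.0, -163.0, 61.0], [556.0, -166.0, 59.0], [556.0, -168.0, 60.0]]
190 [[553.0, -160.0, 59.0], [553.0, -163.0, 60.0], [553.0, -165.0, 60.0], [552.0, -168.0, 60.0]]
200 [[549.0, -159.0, 60.0], [549.0, -162.0, 59.0], [549.0, -165.0, 63.0], [549.0, -167.0, 63.0]]
210 [[546.0, -159.0, 60.0], [545.0, -162.0, 60.0], [546.0, -164.0, 63.0], [545.0, -167.0, 63.0]]
220 [[541.0, -158.0, 60.0], [541.0, -161.0, 60.0], [540.0, -164.0, 59.0], [540.0, -166.0, 60.0]]
230 [[526.0, -154.0, 31.0], [526.0, -158.0, 31.0], [525.0, -161.0, 31.0], [524.0, -165.0, 30.0]]
```

View pics/w3c.png

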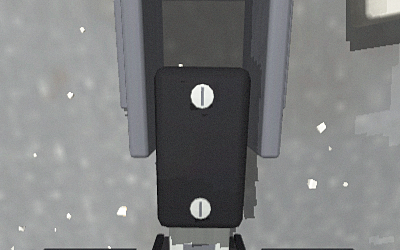

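The key has slid 30 mm out, straight and level (handle at x 155–248 between the dock walls). I'll pull the rest.

Emit:
servo_tool:
  series:
    - [[-0.02,0,0,0,0,0,0],[-0.045,0,0,0,0,0,0],[-0.07,0,0,0,0,0,0],[-0.095,0,0,0,0,0,0],[-0.12,0,0,0,0,0,0],[-0.145,0,0,0,0,0,0],[-0.17,0,0,0,0,0,0],[-0.19,0,0,0,0,0,0],[-0.21,0,0,0,0,0,0],[-0.22,0,0,0,0,0,0],[-0.22,0,0,0,0,0,0],[-0.22,0,0,0,0,0,0]]

```text
time_s: 5.55
tool_pos: [0.4372, -0.1524, 0.0104]
tool_rot: [180.0, 0.0, -7.3]
force: [0.2, 0.1, 0.4]
grip_width: 0.0292
grasp_force: 34.9
```

Emit:
servo_tool:
  series:
    - [[0,0,0,0,0,0,0.4],[0,0,0,0,0,0,0.6],[0,0,0,0,0,0,0.8],[0,0,0,0,0,0,1],[0,0,0,0,0,0,1],[0,0,0,0,0,0,1],[0,0,0,0,0,0,1],[0,0,-0.1,0,0,0,1],[0,0,-0.2,0,0,0,1],[0,0,-0.3,0,0,0,1],[0,0,-0.35,0,0,0,1],[0,0,-0.35,0,0,0,1]]

```text
time_s: 6.55
tool_pos: [0.4405, -0.1534, 0.1194]
tool_rot: [179.9, -0.4, -7.3]
force: [-0.1, 0.2, -0.3]
grip_width: 0.0865
grasp_force: 0.0
```

Run:
```python
from h import *
shot('wrist','w4');ktop('w4',.5,-.16,.05)
c=load('w4');W=wworld(c)
def z(n,zz,cx,cy,r):
    p=W.reshape(-1,3);p=p[(abs(p[:,2]-zz)<.004)&(abs(p[:,0]-cx)<r)&(abs(p[:,1]-cy)<r)];q=cv2.minAreaRect((p[:,:2]*1000).astype(np.float32));print(n,len(p),q)
z('tongue',.031,.445,-.155,.04);z('head',.079,.61,-.394,.06)
plan(.5,-.161,.12,-7.5)
```

```text
3965 [ 501.2 -161.5] [33.9 59.7] 82.61
tongue 2187 ((438.0362548828125, -152.31781005859375), (30.042760848999023, 56.9075927734375), 81.72203826904297)
head 0 ((0.0, 0.0), (0.0, 0.0), 0.0)
t 6.6 pos [ 0.4391 -0.1529  0.1173] rot [179.91  -0.23  -7.25] F [-0.8 -0.1 -0.5]
shift [ 0.2047  0.001  -0.0083] turn [ 0.0005 -0.0013  0.0014]
```

Run:
```python
from h import *
print(get_obs()['qpos'].round(1))
plan(.5012,-.1615,.13,60)
```

```text
[ 40.6   1.5 -24.8 115.4   0.8  63.  -81.9]
t 6.6 pos [ 0.4391 -0.1529  0.1173] rot [179.91  -0.23  -7.25] F [-0.8 -0.1 -0.5]
shift [ 0.209   0.0022 -0.0416] turn [ 0.0012 -0.0008 -0.3736]
```

Emit:
servo_tool:
  series:
    - [[0.05,0,-0.04,0,0,-0.04,1],[0.1,0,-0.04,0,0,-0.08,1],[0.15,0,-0.04,0,0,-0.12,1],[0.209,0.002,-0.04,0,0,-0.16,1],[0.209,0.002,-0.04,0,0,-0.2,1],[0.209,0.002,-0.04,0,0,-0.24,1],[0.209,0.002,-0.04,0,0,-0.28,1],[0.209,0.002,-0.04,0,0,-0.32,1],[0.209,0.002,-0.04,0,0,-0.36,1],[0.209,0.002,-0.04,0,0,-0.4,1],[0.209,0.002,-0.04,0,0,-0.44,1],[0.209,0.002,-0.04,0,0,-0.48,1]]

```text
time_s: 7.6
tool_pos: [0.4987, -0.1605, 0.1256]
tool_rot: [-179.8, -0.0, 79.1]
force: [-0.0, -0.1, 0.7]
grip_width: 0.0871
grasp_force: 0.0
```

Emit:
servo_tool:
  series:
    - [[0,0,0,0,0,-0.04,1],[0,0,0,0,0,-0.08,1],[0,0,0,0,0,-0.12,1],[0,0,0,0,0,-0.16,1],[0,0,0,0,0,-0.2,1],[0,0,0,0,0,-0.24,1],[0,0,0,0,0,-0.28,1],[0,0,0,0,0,-0.32,1],[0,0,0,0,0,-0.36,1],[0,0,0,0,0,-0.4,1],[0,0,0,0,0,-0.44,1],[0,0,0,0,0,-0.48,1]]

```text
time_s: 8.6
tool_pos: [0.4988, -0.1605, 0.1256]
tool_rot: [180.0, -0.2, 165.0]
force: [-0.3, -0.3, 0.0]
grip_width: 0.0869
grasp_force: 0.0
```

Run:
```python
from h import *
print(get_obs()['qpos'].round(1))
plan(.5012,-.1615,.10,172.6)
```

```text
[ 51.2  10.5 -39.5 106.6   7.3  65.5  84.1]
t 8.6 pos [ 0.4988 -0.1605  0.1256] rot [ 1.7996e+02 -1.6000e-01  1.6500e+02] F [-0.3 -0.3  0. ]
shift [-0.009  -0.0012  0.0854] turn [ 0.0003 -0.0009 -0.0422]
```

Emit:
servo_tool:
  series:
    - [[-0.009,-0.001,0,0,0,-0.03,1],[-0.009,-0.001,0.03,0,0,-0.042,1],[-0.009,-0.001,0.1,0,0,-0.042,1],[-0.009,-0.001,0.2,0,0,-0.042,1],[-0.009,-0.001,0.28,0,0,-0.042,0.8],[-0.009,-0.001,0.34,0,0,-0.042,0.7],[-0.009,-0.001,0.37,0,0,-0.042,0.6],[-0.009,-0.001,0.378,0,0,-0.042,0.5],[-0.009,-0.001,0.378,0,0,-0.042,0.4],[-0.009,-0.001,0.378,0,0,-0.042,0.3],[-0.009,-0.001,0.378,0,0,-0.042,0.2],[-0.009,-0.001,0.378,0,0,-0.042,0]]
  grip_force: 50

```text
time_s: 9.6
tool_pos: [0.5033, -0.1623, 0.0152]
tool_rot: [-179.9, 0.1, 172.2]
force: [1.0, -0.4, 0.8]
grip_width: 0.0416
grasp_force: 0.0
```

Emit:
servo_tool:
  series:
    - [[0,0,0,0,0,0,0],[0,0,0,0,0,0,0],[0,0,0,0,0,0,0],[0,0,0,0,0,0,0]]

```text
time_s: 9.93
tool_pos: [0.503, -0.1621, 0.0149]
tool_rot: [-180.0, 0.1, 172.2]
force: [-1.1, 0.7, 6.5]
grip_width: 0.0335
grasp_force: 50.0
```

Emit:
servo_tool:
  series:
    - [[0,0,-0.04,0,0,0,0],[0,0,-0.12,0,0,0,0],[0,0,-0.2,0,0,0,0],[0,0,-0.28,0,0,0,0],[0,0,-0.36,0,0,0.03,0],[0,0,-0.44,0,0,0.06,0],[0,0,-0.47,0,0,0.1,0],[0,0,-0.47,0,0,0.135,0],[0,0,-0.47,0,0,0.17,0],[0,0,-0.47,0,0,0.205,0],[0,0,-0.47,0,0,0.24,0],[0,0,-0.47,0,0,0.275,0]]

```text
time_s: 10.93
tool_pos: [0.5019, -0.1617, 0.1552]
tool_rot: [-180.0, -0.0, 122.4]
force: [-0.3, 0.1, -1.7]
grip_width: 0.0339
grasp_force: 50.0
```

Emit:
servo_tool:
  series:
    - [[0,0,0,0,0,0.035,0],[0,0,0,0,0,0.07,0],[0,0,0,0,0,0.105,0],[0,0,0,0,0,0.14,0],[0,0,0,0,0,0.175,0],[0,0,0,0,0,0.21,0],[0,0,0,0,0,0.245,0],[0,0,0,0,0,0.28,0],[0,0,0,0,0,0.315,0],[0,0,0,0,0,0.35,0],[0,0,0,0,0,0.385,0],[0,0,0,0,0,0.42,0]]

```text
time_s: 11.93
tool_pos: [0.5018, -0.1616, 0.1552]
tool_rot: [-180.0, 0.0, 46.8]
force: [0.2, -0.3, -2.0]
grip_width: 0.0335
grasp_force: 50.0
```

Run:
```python
from h import *
o=get_obs();print(o['qpos'].round(1),o['grip_width'],o['grasp_force'])
plan(.460,-.390,.15,-1.6)
```

```text
[ 42.8   8.  -29.9 104.7   4.3  68.5 -31.6] 0.03354241884132232 49.97169108130038
t 11.9333 pos [ 0.5018 -0.1616  0.1552] rot [-1.7996e+02  2.0000e-02  4.6810e+01] F [ 0.2 -0.3 -2. ]
shift [-0.6505  0.4194  0.0171] turn [-2.000e-04  2.000e-04  2.689e-01]
```

Emit:
servo_tool:
  series:
    - [[-0.065,0.042,0,0,0,0.03,0],[-0.13,0.084,0,0,0,0.06,0],[-0.195,0.126,0,0,0,0.09,0],[-0.26,0.168,0,0,0,0.12,0],[-0.325,0.21,0,0,0,0.15,0],[-0.39,0.252,0,0,0,0.18,0],[-0.455,0.294,0,0,0,0.21,0],[-0.52,0.336,0,0,0,0.24,0],[-0.585,0.378,0,0,0,0.26,0],[-0.65,0.419,0,0,0,0.269,0],[-0.65,0.419,0,0,0,0.269,0],[-0.65,0.419,0,0,0,0.269,0]]

```text
time_s: 12.93
tool_pos: [0.4604, -0.3916, 0.1548]
tool_rot: [-180.0, 0.0, -1.5]
force: [0.3, 0.3, -2.0]
grip_width: 0.0336
grasp_force: 50.0
```

Run:
```python
from h import *
o=get_obs();print(o['qpos'].round(1))
plan(.460,-.390,.15,-1.6)
shot('wrist','w5');c=load('w5');W=wworld(c)
def fit(n,zz,x0,x1,y0,y1,t=.004):
    p=W.reshape(-1,3);p=p[(abs(p[:,2]-zz)<t)&(p[:,0]>x0)&(p[:,0]<x1)&(p[:,1]>y0)&(p[:,1]<y1)]
    q=cv2.minAreaRect((p[:,:2]*1000).astype(np.float32));print(n,len(p),np.median(p,0).round(4),np.round(q[0],1),np.round(q[1],1),round(q[2],2))
fit('head',.079,.55,.68,-.45,-.33)
fit('tongue',.171,.48,.58,-.42,-.36,.006)
```

```text
[ 51.7  16.1 -16.5  94.5   4.8  70.2 -57.3]
t 12.9333 pos [ 0.4604 -0.3916  0.1548] rot [-1.7996e+02  5.0000e-02 -1.4800e+00] F [ 0.3  0.3 -2. ]
shift [-0.0016 -0.0051  0.0161] turn [-0.0002  0.0003  0.0007]
head 4556 [ 0.5943 -0.3936  0.079 ] [ 594.2 -393.6] [60.1 32.7] 88.32
tongue 8564 [ 0.5278 -0.3935  0.1709] [ 524.4 -394.5] [33.1 65.3] 86.85
```

View pics/w5.png

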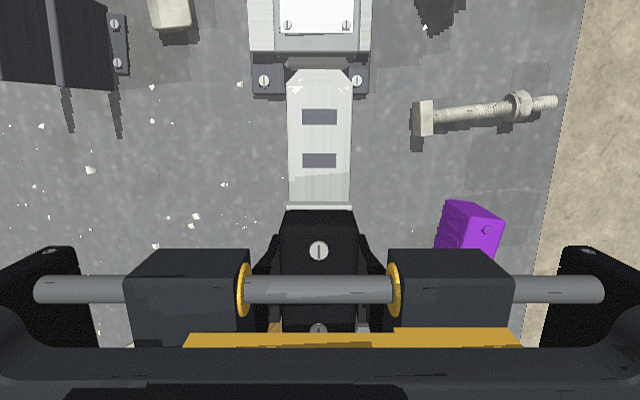

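The tongue points at the switch mouth (tongue at columns 287–352, head at 248–372). Now I fit the relative alignment.

```bash
cat >> h.py <<'E'
def edg(W,n,zz,x0,x1,y0,y1,t=.004):
    p=W.reshape(-1,3);p=p[(abs(p[:,2]-zz)<t)&(p[:,0]>x0)&(p[:,0]<x1)&(p[:,1]>y0)&(p[:,1]<y1)]*1000
    b=np.round(p[:,0]/3);X=[];L=[];H=[]
    for k in np.unique(b):
        s=p[b==k]
        if len(s)>20: X.append(k*3);L.append(np.percentile(s[:,1],1));H.append(np.percentile(s[:,1],99))
    X,L,H=map(np.array,(X[1:-1],L[1:-1],H[1:-1]))
    m=np.polyfit(X,(L+H)/2,1);zf=np.polyfit(p[:,0],p[:,2],1)
    print(n,'x',p[:,0].min().round(1),p[:,0].max().round(1),'w',np.median(H-L).round(1),'yaw',np.degrees(np.arctan(m[0])).round(2),'y(mid)',np.polyval(m,X.mean()).round(2),'at x',X.mean().round(1),'y@578',np.polyval(m,578).round(2),'z',np.median(p[:,2]).round(1),'pitch',np.degrees(zf[0]).round(2))
E
python3 - <<'E'
from h import *
W=wworld(load('w5'))
edg(W,'head',.079,.55,.606,-.45,-.33)
edg(W,'tongue',.171,.497,.546,-.43,-.36,.004)
edg(W,'tonguefull',.171,.47,.60,-.43,-.36,.004)
T=world({**load('top0')}); edg(T,'headT',.079,.55,.68,-.45,-.33,.006)
E
```

```text
head x 577.3 606.0 w 58.3 yaw -1.36 y(mid) -393.55 at x 592.5 y@578 -393.2 z 78.8 pitch 5.07
tongue x 497.0 546.0 w 29.4 yaw -1.74 y(mid) -393.42 at x 522.0 y@578 -395.11 z 170.8 pitch -0.02
tonguefull x 470.4 557.0 w 29.4 yaw -2.06 y(mid) -393.35 at x 524.0 y@578 -395.29 z 170.9 pitch -0.22
headT x 574.2 644.6 w 55.8 yaw -1.33 y(mid) -393.82 at x 609.0 y@578 -393.11 z 78.7 pitch 0.4
```

Emit:
servo_tool:
  series:
    - [[0,-0.006,0.06,0,0,-0.0015,0],[0,-0.006,0.12,0,0,-0.0015,0],[0,-0.006,0.18,0,0,-0.0015,0],[0,-0.006,0.24,0,0,-0.0015,0],[0,-0.006,0.3,0,0,-0.0015,0],[0,-0.006,0.35,0,0,-0.0015,0],[0,-0.006,0.38,0,0,-0.0015,0],[0,-0.006,0.393,0,0,-0.0015,0],[0,-0.006,0.393,0,0,-0.0015,0],[0,-0.006,0.393,0,0,-0.0015,0]]

```text
time_s: 13.82
tool_pos: [0.4624, -0.3883, 0.038]
tool_rot: [180.0, -0.1, -1.0]
force: [0.1, -0.6, -0.5]
grip_width: 0.0337
grasp_force: 50.0
```

Run:
```python
from h import *
plan(.460,-.390,.037,-1.5)
shot('wrist','w6');W=wworld(load('w6'))
edg(W,'head',.079,.55,.66,-.45,-.33)
edg(W,'tongue',.053,.497,.546,-.43,-.36,.004)
edg(W,'tonguefull',.053,.47,.60,-.43,-.36,.004)
```

```text
t 13.8167 pos [ 0.4624 -0.3883  0.038 ] rot [ 1.7997e+02 -6.0000e-02 -1.0100e+00] F [ 0.1 -0.6 -0.5]
shift [-0.008   0.0057  0.0032] turn [ 0.0002 -0.0003  0.0027]Traceback (most recent call last):
  File "<stdin>", line 4, in <module>
  File "h.py", line 33, in edg
    m=np.polyfit(X,(L+H)/2,1);zf=np.polyfit(p[:,0],p[:,2],1)
    raise TypeError("expected non-empty vector for x")
TypeError: expected non-empty vector for x
```

View pics/w6.png

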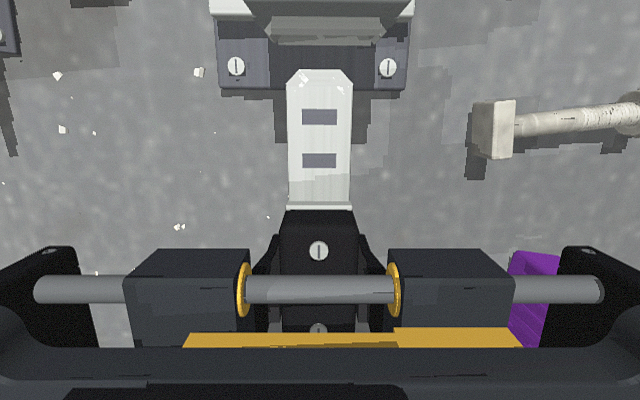

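Run:
```python
from h import *
c=load('w6');W=wworld(c);np.set_printoptions(linewidth=220)
edg(W,'tongue',.053,.497,.546,-.43,-.36,.004)
edg(W,'tonguefull',.053,.47,.565,-.43,-.36,.004)
g=c['frame'].mean(-1)
for v in range(4,52,6):
    r=W[v,200:440]*1000; i=np.where((r[:,2]>30))[0]
    if len(i): print(v,'u',200+i.min(),200+i.max(),'y',r[i.min(),1].round(1),r[i.max(),1].round(1),'mid',((r[i.min(),1]+r[i.max(),1])/2).round(1),'x',r[i,0].mean().round(0),'z',r[i[::8],2].round(0))
big=cv2.resize(c['frame'][0:120,200:440],None,fx=3,fy=3,interpolation=cv2.INTER_CUBIC);cv2.imwrite('pics/w6c.png',big[:,:,::-1])
```

```text
tongue x 498.2 546.0 w 29.3 yaw -1.22 y(mid) -389.61 at x 522.0 y@578 -390.8 z 54.1 pitch 0.09
tonguefull x 472.2 558.9 w 29.3 yaw -1.15 y(mid) -389.67 at x 526.5 y@578 -390.7 z 54.1 pitch 0.17
4 u 202 407 y -389.7 -421.9 mid -405.8 x 578.0 z [200.  73.  72.  75.  73.  74.  73.  73.  74.  72.  74.  72.  75.  73.  75.  74.  75.  75.  75.  76.  75.]
10 u 250 402 y -364.0 -422.1 mid -393.0 x 578.0 z [64. 65. 66. 66. 67. 66. 67. 68. 68. 67. 67. 67. 66. 67. 66. 67. 67. 69. 68. 67.]
16 u 252 398 y -363.1 -422.8 mid -393.0 x 578.0 z [57. 58. 57. 59. 60. 59. 61. 58. 59. 58. 58. 58. 60. 59. 60. 61. 59. 61. 58.]
22 u 256 394 y -363.1 -422.8 mid -393.0 x 576.0 z [48. 49. 62. 61. 62. 61. 61. 61. 60. 60. 60. 61. 61. 60. 62. 62. 51. 50.]
28 u 263 386 y -364.2 -421.9 mid -393.1 x 573.0 z [37. 63. 63. 63. 63. 63. 63. 62. 63. 62. 62. 63. 63. 63. 63. 59.]
34 u 252 383 y -389.7 -416.8 mid -403.3 x 571.0 z [200.  52.  41.  60.  61.  60.  61.  61.  61.  61.  61.  61.  61.  61.  61.]
40 u 229 378 y -389.7 -417.6 mid -403.6 x 572.0 z [200.  40.  40.  41.  40.  42.  41.  42.  41.  41.  41.  39.  40.  47.]
```

View pics/w6c.png

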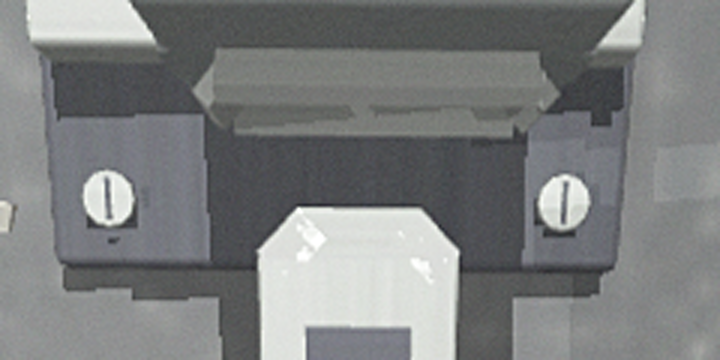

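The lip centre is at y ≈ -393.0 and the tongue line at ≈ -390.8, 1.1 mm too high. I'll correct both and advance slowly.

Emit:
servo_tool:
  series:
    - [[0,0.006,0.0035,0,0,0.0015,0],[0,0.006,0.0035,0,0,0.0015,0],[0,0.006,0.0035,0,0,0.0015,0],[0.01,0.006,0.0035,0,0,0.0015,0],[0.02,0.006,0.0035,0,0,0.0015,0],[0.03,0.006,0.0035,0,0,0.0015,0],[0.04,0.006,0.0035,0,0,0.0015,0],[0.05,0.006,0.0035,0,0,0.0015,0],[0.06,0.006,0.0035,0,0,0.0015,0],[0.07,0.006,0.0035,0,0,0.0015,0],[0.08,0.006,0.0035,0,0,0.0015,0],[0.085,0.006,0.0035,0,0,0.0015,0]]

```text
time_s: 14.87
tool_pos: [0.4878, -0.3906, 0.0361]
tool_rot: [180.0, -0.0, -1.3]
force: [0.2, 1.0, -1.3]
grip_width: 0.0335
grasp_force: 50.0
```

Run:
```python
from h import *
o=get_obs();print(o['wrist_torque']);plan(.4875,-.391,.037,-1.5)
```

```text
[0.0365729  0.00310732 0.01072649]
t 14.8667 pos [ 0.4878 -0.3906  0.0361] rot [ 1.8e+02 -2.0e-02 -1.3e+00] F [ 0.2  1.  -1.3]
shift [-0.001   0.0012 -0.003 ] turn [ 0.     -0.0001  0.0011]
```

Emit:
servo_tool:
  series:
    - [[0.01,0,0,0,0,0,0],[0.02,0,0,0,0,0,0],[0.03,0,0,0,0,0,0],[0.04,0,0,0,0,0,0],[0.05,0,0,0,0,0,0],[0.06,0,0,0,0,0,0],[0.07,0,0,0,0,0,0],[0.08,0,0,0,0,0,0],[0.09,0,0,0,0,0,0],[0.1,0,0,0,0,0,0],[0.105,0,0,0,0,0,0],[0.105,0,0,0,0,0,0]]

```text
time_s: 15.87
tool_pos: [0.5192, -0.3913, 0.0361]
tool_rot: [-180.0, -0.0, -1.3]
force: [-0.7, 0.1, -1.8]
grip_width: 0.0337
grasp_force: 50.0
```

Emit:
servo_tool:
  series:
    - [[0.005,0,0,0,0,0,0],[0.01,0,0,0,0,0,0],[0.015,0,0,0,0,0,0],[0.02,0,0,0,0,0,0],[0.025,0,0,0,0,0,0],[0.03,0,0,0,0,0,0],[0.035,0,0,0,0,0,0],[0.04,0,0,0,0,0,0],[0.045,0,0,0,0,0,0],[0.045,0,0,0,0,0,0]]

```text
time_s: 16.7
tool_pos: [0.5304, -0.392, 0.036]
tool_rot: [-180.0, 0.2, -1.4]
force: [-6.0, 0.5, 1.8]
grip_width: 0.0337
grasp_force: 50.0
```

Emit:
servo_tool:
  series:
    - [[0.004,0,0,0,0,0,0],[0.008,0,0,0,0,0,0],[0.012,0,0,0,0,0,0],[0.016,0,0,0,0,0,0],[0.02,0,0,0,0,0,0],[0.02,0,0,0,0,0,0]]

```text
time_s: 17.2
tool_pos: [0.5363, -0.3921, 0.036]
tool_rot: [-180.0, 0.2, -1.4]
force: [-6.0, 1.2, 1.5]
grip_width: 0.0339
grasp_force: 50.0
```

Emit:
servo_tool:
  series:
    - [[0.004,0,0,0,0,0,0],[0.008,0,0,0,0,0,0],[0.012,0,0,0,0,0,0],[0.012,0,0,0,0,0,0]]

```text
time_s: 17.53
tool_pos: [0.5366, -0.3923, 0.0358]
tool_rot: [-179.9, 0.6, -1.4]
force: [-13.3, 3.5, 6.7]
grip_width: 0.0333
grasp_force: 50.0
```

Emit:
servo_tool:
  series:
    - [[0.006,0,0,0,0,0,0],[0.012,0,0,0,0,0,0],[0.012,0,0,0,0,0,0],[0.012,0,0,0,0,0,0]]

```text
time_s: 17.87
tool_pos: [0.5367, -0.3923, 0.0357]
tool_rot: [-179.8, 0.9, -1.5]
force: [-21.9, 4.6, 13.4]
grip_width: 0.0336
grasp_force: 50.0
```

Emit:
servo_tool:
  series:
    - [[-0.008,0,0,0,0,0,0],[-0.016,0,0,0,0,0,0],[-0.018,0,0,0,0,0,0],[-0.018,0,0,0,0,0,0]]

```text
time_s: 18.2
tool_pos: [0.5366, -0.3924, 0.0353]
tool_rot: [-180.0, 0.3, -1.4]
force: [-6.2, 0.6, -0.3]
grip_width: 0.0338
grasp_force: 50.0
```

Emit:
servo_tool:
  series:
    - [[-0.003,0,0,0,0,0,0.4],[-0.003,0,0,0,0,0,0.45],[-0.003,0,0,0,0,0,0.5],[-0.003,0,0,0,0,0,0.6],[-0.003,0,0,0,0,0,0.7],[-0.003,0,0,0,0,0,0.8],[-0.003,0,0,0,0,0,0.8],[-0.003,0,0,0,0,0,0.8]]

```text
time_s: 18.87
tool_pos: [0.5392, -0.3919, 0.0361]
tool_rot: [180.0, -0.0, -1.3]
force: [-0.1, 0.8, -0.4]
grip_width: 0.0662
grasp_force: 0.0
```

Run:
```python
from h import *
o=get_obs();print(o['tool_pos'],o['force'],o['grip_width'])
shot('wrist','w7');c=load('w7');cv2.imwrite('pics/w7v.png',c['frame'][:,:,::-1]);W=wworld(c)
p=W[100:345,300:335].reshape(-1,3)*1000
for v in range(0,250,12): print(v,W[v,300:345:20].round(4).tolist())
```

```text
[ 0.53921131 -0.39193827  0.03612723] [-0.10457649  0.79520333 -0.41362485] 0.06623088374434075
0 [[0.6775, -0.3848, -0.0006], [0.6639, -0.3955, 0.0452], [0.6771, -0.4072, -0.0009]]
12 [[0.6692, -0.385, 0.0083], [0.659, -0.3954, 0.0462], [0.6689, -0.4066, 0.0075]]
24 [[0.6475, -0.388, 0.0768], [0.6472, -0.395, 0.0773], [0.647, -0.4019, 0.0773]]
36 [[0.6434, -0.3879, 0.078], [0.643, -0.3949, 0.0793], [0.6432, -0.4019, 0.0776]]
48 [[0.6392, -0.3879, 0.0807], [0.6391, -0.3948, 0.08], [0.6391, -0.4018, 0.0794]]
60 [[0.6354, -0.3877, 0.0803], [0.6354, -0.3947, 0.0791], [0.6352, -0.4017, 0.0797]]
72 [[0.6316, -0.3875, 0.0794], [0.6314, -0.3946, 0.0798], [0.6311, -0.4017, 0.0808]]
84 [[0.6276, -0.3874, 0.0801], [0.6274, -0.3945, 0.0794], [0.6272, -0.4017, 0.0801]]
96 [[0.6235, -0.3872, 0.0791], [0.6234, -0.3945, 0.0793], [0.6232, -0.4017, 0.0798]]
108 [[0.6193, -0.3871, 0.0805], [0.6192, -0.3944, 0.0808], [0.619, -0.4017, 0.0795]]
120 [[0.6151, -0.3869, 0.08], [0.615, -0.3943, 0.0811], [0.6148, -0.4016, 0.0806]]
132 [[0.6107, -0.3867, 0.0799], [0.6106, -0.3942, 0.0804], [0.6104, -0.4017, 0.0796]]
144 [[0.6062, -0.3865, 0.0791], [0.6063, -0.3941, 0.0812], [0.606, -0.4016, 0.0798]]
156 [[0.6017, -0.3863, 0.0796], [0.6016, -0.394, 0.0798], [0.6012, -0.4017, 0.0787]]
168 [[0.5971, -0.3861, 0.0798], [0.5969, -0.3939, 0.0798], [0.5969, -0.4016, 0.0803]]
180 [[0.5923, -0.3859, 0.0796], [0.5923, -0.3938, 0.0803], [0.592, -0.4016, 0.0796]]
192 [[0.5871, -0.3857, 0.0782], [0.5868, -0.3937, 0.078], [0.5869, -0.4017, 0.0787]]
204 [[0.5819, -0.3854, 0.0778], [0.5816, -0.3936, 0.0773], [0.5816, -0.4017, 0.0779]]
216 [[0.5697, -0.3838, 0.0577], [0.5696, -0.3934, 0.0579], [0.5688, -0.4031, 0.0565]]
228 [[0.5687, -0.3845, 0.0708], [0.5684, -0.3933, 0.0706], [0.5679, -0.4022, 0.0698]]
240 [[0.5658, -0.3848, 0.0773], [0.566, -0.3932, 0.078], [0.5658, -0.4016, 0.0781]]
```

Emit:
servo_tool:
  series:
    - [[0,0,0,0,0,0,1],[0,0,0,0,0,0,1],[0,0,-0.05,0,0,0,1],[0,0,-0.12,0,0,0,1],[0,0,-0.2,0,0,0,1],[0,0,-0.28,0,0,0,1],[-0.03,0,-0.36,0,0,0,1],[-0.08,0,-0.44,0,0,0,1],[-0.15,0,-0.52,0,0,0,1],[-0.2,0,-0.55,0,0,0,1],[-0.2,0,-0.55,0,0,0,1],[-0.2,0,-0.55,0,0,0,1]]

```text
time_s: 19.92
tool_pos: [0.4789, -0.3912, 0.202]
tool_rot: [179.9, -0.1, -1.4]
force: [0.7, 0.5, -0.4]
grip_width: 0.0873
grasp_force: 0.0
```

Run:
```python
from h import *
a=shot('wrist','w8')['frame'][:250,150:500];b=shot('scene','s8')['frame'][140:240,240:440];print(get_obs()['force'])
im=np.vstack([cv2.resize(a,(560,400)),np.zeros((0,560,3),np.uint8)]);b=cv2.resize(b,(560,200)[:2],interpolation=cv2.INTER_CUBIC)
cv2.imwrite('pics/end.png',np.vstack([im,b])[:,:,::-1])
W=wworld(load('w8'));p=W.reshape(-1,3);
for n,x0,x1,z0,z1 in(('handle',.49,.572,.068,.09),('head',.574,.66,.074,.085)):
    q=p[(p[:,0]>x0)&(p[:,0]<x1)&(abs(p[:,1]+.393)<.045)&(p[:,2]>z0)&(p[:,2]<z1)]; print(n,q.min(0),q.max(0),np.degrees(np.polyfit(q[:,0],q[:,2],1)[0]))
```

```text
[ 0.51026531 -0.0173884   0.00898574]
handle [ 0.50864981 -0.41033623  0.06803754] [ 0.56899536 -0.37483569  0.08214617] 4.193629544592568
head [ 0.57764751 -0.42448024  0.07458064] [ 0.64360494 -0.36340225  0.08367232] 0.9701516856646658
```

View pics/end.png

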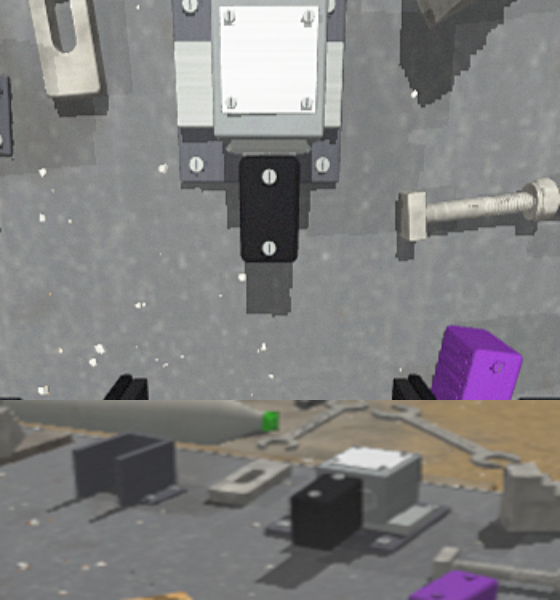

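The picture shows the black key in the switch, with the handle front against the flared lips and about 7 mm from the head, as it should be when home. The gripper is clear, and the strap, T-bolt and dock have not moved. I'll hand it in.

```bash
python3 -c "
from cell import env
print(env.sign_off())"
```

```text
the job is handed in; nothing more can be done
None
```

The tongue key was drawn out of the dock by its tongue, set down and released, then taken by the handle, pushed home in the interlock switch (about 22 N against the stop) and let go; it sags about 4° in the slot, and the job is handed in with no verdict returned.

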